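Clip a fresh air filter into the microscope lamp unit

TASK

Fit the fresh air-filter cassette from the mat into the open filter bay on top of the white lamp unit: slip its two lugs under the rim at one end of the opening, let the other end down, and press that end until the sprung tab clicks under the rim and the cover lies flush all round. Leave the driver, the objective case and the slide box as they are.

Things in the scene. Friction and masses are not known exactly. Their poses are not given: they have to be found in the camera images.
- lamp_unit: White lamp unit fixed on the bench, 240 (x) x 200 (y) x 90 mm high, dark control panel with a knob on its -x side; origin at the centre of its underside. Its flat top is a 4 mm thick panel with the filter bay's opening in the middle; below the panel the bay is hollow for 38 mm and wider than the opening on all sides, so the panel's rim is a ledge to hook under.
- bay (a point): Centre of the bay's opening, level with the top face of the lamp unit. x runs along the opening, y across it, z up. The opening is 108 mm long (x -54 to 54) and 58 mm wide. Both ends are alike: the cassette fits either way round.
- filter_grip (a point): Point in the blue grip fin (50 long x 14 wide x 25 mm high) on top of the loose filter cassette (about 0.18 kg): 4 mm below the fin's top, 21 mm above the cover, 50 mm above the cassette's underside. Cassette axes: x to the end with the sprung tab, -x to the lug end, y across the fin, z up. Starts standing on a 2 mm mat, fin up. Fully home this point is 26 mm above bay.
- filter_frame (a point): Middle of the cassette, at the underside of its dark grey cover plate (5 mm thick, x -58 to 64, y -36 to 36), 26 mm below filter_grip, same axes. Below it the white frame, 24 mm deep, x -53 to 49, 54 mm wide, enters the opening; the cover comes to lie on the panel, so fully home this point is level with and over bay.
- filter_lugs (a point): Midway between the tips of the two rigid lugs on the lug end, half-way up them: x -60, 34 mm below filter_grip, same axes. Lugs: 12 mm wide, at y -16 and 16, stick 7 mm out of the frame, 4 mm thick; the gap between lug and cover is 6 mm and takes the 4 mm rim. 117 mm over lugs and hook, so it cannot drop in flat: lug end first, tab end raised 15 to 18 degrees, frame slid against the rim.
- filter_press (a point): Blue ribbed press mark on top of the cover at the tab end: x 50, 21 mm below filter_grip, same axes. Fully home it is 5 mm above bay. With the lugs hooked and before the click the tab end rests on the tab's sloping hook, this mark about 10 to 13 mm too high; about 10 N straight down here clicks it in (20 N is plenty).
- filter_tab (a joint): Bending of the blue sprung tab at the cassette's tab end, in rad: 0 at rest, up to about 0.15 while the rim pushes it in, back near 0 once its hook is under the rim. The hook is 22 mm wide, flat on top, sloping below; its tip is at x 57, 3 mm past the end of the opening when the cassette is centred.
- hex_driver_grip (a point): Hand driver about 160 mm long lying on the mat near the cassette; point in its handle. A bystander.
- objective_case: Round amber objective case, 42 mm diameter, 58 mm high, standing on the mat; origin at the centre of its underside. A bystander.
- slide_box: Flat blue slide box, 85 x 98 x 33 mm, on the bench behind the lamp unit; origin at the centre of its underside. A bystander.
Not all that is in view belongs to the job. What is shaped like the part that bears filter_grip but brown or pink is not meant.

How it is judged:
By the outcome, as a careful person would: the job done as asked, in the order asked, and still so for the second after the job is handed in, with the robot touching nothing.
It also fails if it takes over 48 s, if anything falls off the work surface, if the arm or the gripper's body presses on something with over 40 N, if the wrist force passes 120 N, or if a joint passes its speed limit or range.

ROBOT

A 7-joint arm with a two-finger parallel gripper is mounted at the origin on the work surface. World frame = base frame: x ahead of the robot, y to its left, z up, the work surface at z = 0. Lengths are in m, angles in rad, forces in N, time in s.
With the tool pointing down it reaches from about 0.425 to 0.925 m from the base axis. Payload 6.8 kg.
Tool frame: the origin (TCP) lies midway between the tips of the shut fingers; the grasp point (between the pads) lies bot.grip_point_offset behind it (bot.grip_point_offset is the distance from the TCP to the grasp point, in m); z points along the fingers, y is the line along which they close (so a half turn about z gives the same grasp; the last joint's range is limited). The gripper opens to 85 mm and grips with 20 to 120 N. Pads are 22 mm wide; open, the fingers measure 114 mm over their backs; the gripper's body (76 mm by 85 mm) begins 54 mm behind the grasp point. The pads swing forward as they close: fully open they stand 13 mm farther back than shut.
Start: joints at [-1.45, 0.477, 0.022, 1.555, -0.011, 1.109, -0.083], TCP at [0.153, 0.657, 0.231] pointing down, gripper open.
Joint ranges: [-2.96, 2.96], [-0.34, 2.1], [-1.41, 1.46], [0.24, 2.44], [-1.37, 4.51], [0.17, 1.92], [-2.96, 2.96]. Speed limits (rad/s): [2.39, 2.39, 3.14, 3.14, 3.14, 3.14, 3.14].

INTERFACE

Orientations are given as a unit quaternion [w, x, y, z].
In Python, from station import get_obs, cams, job, bot gives the robot as it stands.
- The arm moves only by the tool arm_command, never from a script. Its argument "rows" is a list that holds one entry, the list of rows, each a list of 5 numbers: the finger opening in mm, from 0 to 85.4, then the shift along the world's x, y, z in units of 60 mm (1.0 is 60 mm), then the turn about the world's z in units of 0.08 rad (1.0 is 0.08 rad). In form: [[[grip, x, y, z, turn], ...]]. A call has exactly 10 rows; each row shifts and turns the commanded pose from where the row before left it; what a row does not reach is not made up. A row lasts 1/8 s, in which the tool goes at most 62.5 mm and 10.7 degrees, less where a joint would pass 70% of its speed; a pose out of reach is approached as far as the arm can. A call with a number of a shift or a turn outside -1 to 1 is refused whole. A call with a gripper value outside its range is refused whole. The fingers move at their own pace and stop on an object; "newtons" is the grip in N (left out, the last holds). Time passes only in rows, so rows that do not move let the fingers close, or fill a call up. It gives the time, the measured TCP pose, the force, the opening and the grip force at its end, in the units of the state.
- get_obs(): the state, without advancing time (a new reading comes with each control period).
- cams.read_camera(name): name is "side" or "top"; returns the picture (400x640x3 uint8, red, green, blue); there is no depth.
- cams.camera_params(name): a dict with "K" (3x3 intrinsics, pixels), "extrinsics" (4x4, takes a point from camera to world coordinates). Camera axes: x right, y down, z forward; pixel columns grow to the right and rows downward; lengths in m; the calibration is good to about 2 mm. A picture is of the moment at which its call begins. camera_params takes no time and is no camera call.
- job.hand_in(): hands the job in; it is judged then, once.
The state is a dict: "t": time; "q": joint angles; "joint_vel": joint speeds; "joint_torque": joint torques, N m; "eef_pos": TCP position; "tool_rot": TCP orientation; "contact_force": force on the tool from outside, world axes, zero at the start; "torque": the same for the moment, N m; "gripper_width": opening from 0.0 (shut) to 1.0 (fully open); "grasp_force": force on a finger pad.
Only numpy, scipy, OpenCV 4.12 (cv2) and the standard library are available. Lean on these libraries where they do the work, as an engineer would, in place of code of your own. Each camera call takes 0.05 s, during which the arm holds its last target. There are 200 camera calls.

## Working session

There is one attempt and no reset: what is moved stays moved. The work goes in short steps, Python scripts to look and compute and a tool call to move; the robot and the scene stay as the last step left them, time stands still between calls to the robot, and variables do not carry over. Pictures are saved under pics/ and viewed, at most 10 in all, crops included, and the job is handed in when it is done.

Besides the shell and the picture viewer there is one more tool, called after "Call:" as name(argument=value, ...), one argument or row to a line, values as JSON. arm_command: Moves the arm, as the interface text tells. Its arguments: {"type":"object","properties":{"rows":{"type":"array"},"newtons":{"type":"number"}},"required":["rows"]}

```bash
ls; mkdir -p pics; python3 - <<'E'
from station import get_obs, cams, job, bot
import cv2
o=get_obs(); print({k:o[k] for k in ('t','eef_pos','tool_rot','contact_force','gripper_width')}, bot.grip_point_offset)
for n in('side','top'):
    im=cams.read_camera(n); cv2.imwrite(f'pics/{n}0.png',im[:,:,::-1]); p=cams.camera_params(n); print(n,p)
E
```

```text
pics
{'t': 0.0, 'eef_pos': array([0.15295568, 0.65682302, 0.23031394]), 'tool_rot': array([-3.75166690e-05,  1.14124614e-01,  9.93466003e-01, -9.33735938e-04]), 'contact_force': array([1.40090622, 0.20820907, 0.44428686]), 'gripper_width': 0.9970253816536689} 0.0187
side {'K': array([[382.10620504,   0.        , 320.26513414],
       [  0.        , 382.10620504, 203.52381929],
       [  0.        ,   0.        ,   1.        ]]), 'extrinsics': array([[ 0.82755238, -0.32894868,  0.45491739,  0.11560113],
       [-0.56117143, -0.50725437,  0.65404864, -0.52093282],
       [ 0.0156104 , -0.79654615, -0.60437616,  0.60454862],
       [ 0.        ,  0.        ,  0.        ,  1.        ]])}
top {'K': array([[370.07726449,   0.        , 319.04551167],
       [  0.        , 370.07726449, 202.27756735],
       [  0.        ,   0.        ,   1.        ]]), 'extrinsics': array([[-0.00810697, -0.99472077,  0.10229794,  0.44966629],
       [-0.99993847,  0.00883884,  0.00670308,  0.03967199],
       [-0.00757189, -0.10223731, -0.99473122,  0.90870006],
       [ 0.        ,  0.        ,  0.        ,  1.        ]])}
```

View pics/side0.png

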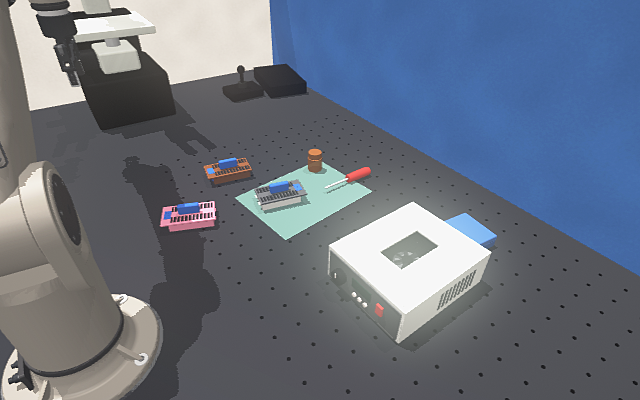

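View pics/top0.png

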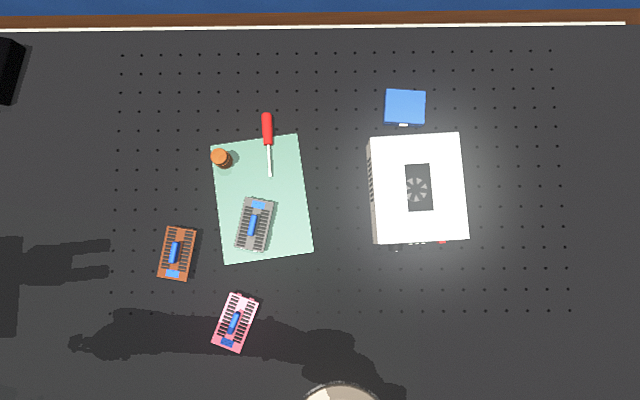

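The side view shows the grey cassette on the mat at (280,193), with pink and brown decoys to its left and the lamp unit at (410,265). In the top view the grey cassette is at (254,223) with its tab mark at (259,205), towards world +x. The bay opening is at (418,187) and lies along world x.

```bash
cat > h.py <<'E'
import numpy as np, cv2
from station import get_obs, cams, job, bot
def ray(n,uv,z):
    p=cams.camera_params(n); T=p['extrinsics']
    d=T[:3,:3]@np.linalg.solve(p['K'],[uv[0],uv[1],1.]); o=T[:3,3]
    return o+d*(z-o[2])/d[2]
def proj(n,P):
    p=cams.camera_params(n); T=p['extrinsics']; c=p['K']@(T[:3,:3].T@(np.asarray(P)-T[:3,3])); return c[:2]/c[2]
def blobs(mask,off=(0,0),amin=15):
    cs,_=cv2.findContours(mask.astype(np.uint8),cv2.RETR_EXTERNAL,cv2.CHAIN_APPROX_NONE)
    return [cv2.boxPoints(cv2.minAreaRect(c))+np.array(off) for c in cs if cv2.contourArea(c)>=amin]
def show(name,im,x0,x1,y0,y1,s):
    cv2.imwrite(f'pics/{name}.png',cv2.resize(im[y0:y1,x0:x1,::-1],None,fx=s,fy=s,interpolation=cv2.INTER_CUBIC))
def rect(n,b,z):
    w=np.array([ray(n,q,z) for q in b]); e=w[1]-w[0],w[2]-w[1]
    L=[np.linalg.norm(v) for v in e]; v=e[int(np.argmax(L))]; v=v*np.sign(v[0])
    return w.mean(0).round(4), np.round(L,4), np.degrees(np.arctan2(v[1],v[0])).round(2)
E
python3 - <<'E'
from h import *
im=cams.read_camera('top'); hsv=cv2.cvtColor(im,cv2.COLOR_RGB2HSV)
h,s,v=cv2.split(hsv)
blue=(h>98)&(h<125)&(s>130)
x0,y0=225,185
for b in blobs(blue[y0:265,x0:285],(x0,y0)):
    print('blue',b.mean(0),rect('top',b,.056),rect('top',b,.031))
g=im.max(2)
for b in blobs((g[150:225,395:440]<140),(395,150),200): print('hole',b.round(1).tolist(),rect('top',b,.09))
for b in blobs((g[110:270,340:500]>200),(340,110),2000): print('lamp',b.round(1).tolist(),rect('top',b,.09))
grey=(s<60)&(im.max(2)>30)
for b in blobs(grey[y0:265,x0:285],(x0,y0),200): print('cover',rect('top',b,.031))
c=np.vstack([im[180:265,225:285],]); 
a=cv2.resize(im[185:265,225:285,::-1],(480,640)); b=cv2.resize(im[120:260,360:480,::-1],None,fx=4,fy=4)
cv2.imwrite('pics/crop1.png',np.hstack([cv2.resize(a,(420,560)),b[:560,:380]]))
E
```

```text
blue [251.54390144 224.79511976] (array([0.4866, 0.2014, 0.056 ]), array([0.0473, 0.0146]), np.float64(-11.51)) (array([0.4877, 0.2062, 0.031 ]), array([0.0487, 0.015 ]), np.float64(-11.51))
hole [[404.3, 164.6], [428.6, 162.4], [432.7, 209.0], [408.5, 211.1]] (array([ 0.567 , -0.1768,  0.09  ]), array([0.0546, 0.1049]), np.float64(2.76))
lamp [[369.1, 136.9], [461.2, 130.1], [469.4, 240.9], [377.3, 247.7]] (array([ 0.5638, -0.1782,  0.09  ]), array([0.2089, 0.2496]), np.float64(1.42))
cover (array([0.4893, 0.1992, 0.031 ]), array([0.1417, 0.1872]), np.float64(0.09))
```

View pics/crop1.png

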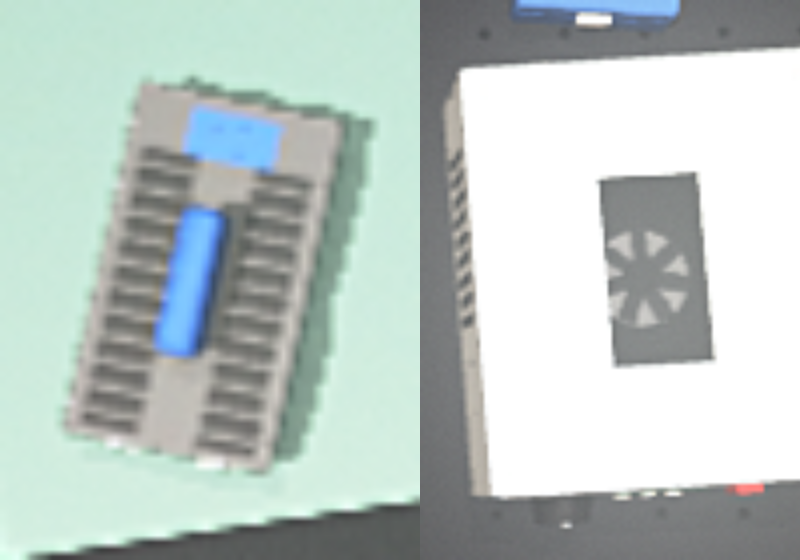

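The crop shows the cover's corners clearly, with the tab mark at its upper end and the lugs at its lower end. The bay edges are sharp. I'll fit the edges more precisely next.

```bash
cat >> h.py <<'E'
def hole(im,z=.09):
    g=im.max(2).astype(float); E=[]
    def cross(a,rev):
        i=np.where(a<170)[0]
        if rev: k=i[-1]; return k+(170-a[k])/(a[k+1]-a[k])
        k=i[0]; return k-(170-a[k])/(a[k-1]-a[k])
    for rev in(0,1):
        E.append([ (395+cross(g[r,395:445],rev),r) for r in range(170,205)])
    for rev in(0,1):
        E.append([ (c,150+cross(g[150:225,c],rev)) for c in range(412,426)])
    W=[np.array([ray('top',q,z)[:2] for q in e]) for e in E]
    px=[np.polyfit(w[:,0],w[:,1],1) for w in W[:2]]; py=[np.polyfit(w[:,1],w[:,0],1) for w in W[2:]]
    C=[]
    for a in px:
        for b in py:
            x=(b[0]*a[1]+b[1])/(1-a[0]*b[0]); C.append((x,a[0]*x+a[1]))
    return np.array(C),[np.degrees(p[0]) for p in px],[np.degrees(-p[0]) for p in py]
E
python3 - <<'E'
from h import *
im=cams.read_camera('top')
C,a,b=hole(im); print('hole',C.mean(0),a,b,np.linalg.norm(C[0]-C[1]),np.linalg.norm(C[0]-C[2])); print(C.round(4))
i=im.astype(int); h,s,v=cv2.split(cv2.cvtColor(im,cv2.COLOR_RGB2HSV))
sub=(slice(185,262),slice(228,285))
m=((i[...,1]-i[...,0]<8)|((h>98)&(h<125)&(s>100)))[sub]
m=cv2.morphologyEx(m.astype(np.uint8),cv2.MORPH_CLOSE,np.ones((5,5)))
for q in blobs(m,(228,185),300): print('cover',q.round(1).tolist(),rect('top',q,.031))
for lo in (100,150,180):
    f=((h>98)&(h<125)&(s>130)&(v>lo))[sub]
    for q in blobs(f,(228,185),8): print(lo,'fin/mark',q.mean(0).round(1),rect('top',q,.056),rect('top',q,.031)[0])
# side view fin
im=cams.read_camera('side');h,s,v=cv2.split(cv2.cvtColor(im,cv2.COLOR_RGB2HSV))
f=((h>98)&(h<125)&(s>130))[170:215,250:315]
for q in blobs(f,(250,170),8): print('side',q.round(1).tolist(),ray('side',q.mean(0),.045))
P=proj('top',(.4,.2,.05)); print(im[195,262:275].tolist()[:3])
E
```

```text
hole [ 0.56664045 -0.17749601] [np.float64(5.229776193690896), np.float64(3.0824717710317975)] [np.float64(1.4812100176674499), np.float64(1.7011042361375222)] 0.1055795680079912 0.05503019123248104
[[ 0.6185 -0.1462]
 [ 0.5133 -0.1558]
 [ 0.6199 -0.2012]
 [ 0.5149 -0.2068]]
cover [[233.6, 246.6], [244.5, 195.9], [273.7, 202.1], [262.8, 252.9]] (array([0.489 , 0.2012, 0.031 ]), array([0.1228, 0.0718]), np.float64(-11.36))
100 fin/mark [251.5 224.8] (array([0.4866, 0.2014, 0.056 ]), array([0.0473, 0.0146]), np.float64(-11.51)) [0.4877 0.2062 0.031 ]
150 fin/mark [251.5 224.8] (array([0.4867, 0.2015, 0.056 ]), array([0.0473, 0.0141]), np.float64(-11.95)) [0.4878 0.2063 0.031 ]
180 fin/mark [251.4 224.8] (array([0.4867, 0.2018, 0.056 ]), array([0.0473, 0.0136]), np.float64(-11.95)) [0.4878 0.2065 0.031 ]
side [[292.8, 185.2], [297.2, 182.2], [301.5, 188.7], [297.1, 191.6]] [0.52647301 0.17525796 0.045     ]
side [[268.5, 184.2], [287.2, 180.2], [289.1, 189.1], [270.5, 193.1]] [0.48774088 0.20174962 0.045     ]
[[152, 153, 157], [152, 153, 157], [154, 155, 159]]
```

```bash
python3 - <<'E'
from h import *
im=cams.read_camera('top'); g=im.max(2).astype(float)
for r in (172,180,190,198,204): print(r,g[r,400:412].astype(int),g[r,426:437].astype(int))
print('col',g[158:168,418].astype(int),g[205:216,418].astype(int)); print('lampL',im[190,365:384].min(1)); print(im[190,458:472].min(1))
def fit(pts,z,axis):
    w=np.array([ray('top',q,z)[:2] for q in pts]).astype(np.float32)
    vx,vy,x0,y0=cv2.fitLine(w,cv2.DIST_HUBER,0,.0003,.01).ravel()
    if axis=='x': return np.degrees(np.arctan(vy/vx)), y0+vy/vx*(.566-x0)
    return np.degrees(np.arctan(-vx/vy)), x0+vx/vy*(-.178-y0)
def edge(a,th,first,off):  # dark<th
    i=np.where(a<th)[0]; k=i[0] if first else i[-1]; j=k-1 if first else k+1
    return off+k+(j-k)*(th-a[k])/(a[j]-a[k])
for th in (120,150,170,200):
  print(th,'L',fit([(edge(g[r,395:445],th,1,395),r) for r in range(168,206)],.09,'x'),'R',fit([(edge(g[r,395:445],th,0,395),r) for r in range(168,206)],.09,'x'),
  'T',fit([(c,edge(g[150:225,c],th,1,150)) for c in range(410,427)],.09,'y'),'B',fit([(c,edge(g[150:225,c],th,0,150)) for c in range(412,429)],.09,'y'))
n=im.min(2).astype(float)
for th in(120,160,200,230):
  b=lambda a,first,off: edge(255-a,255-th,first,off)
  print(th,'lampL',fit([(b(n[r,355:400],1,355),r) for r in range(145,240)],.09,'x'),'R',fit([(b(n[r,440:490],0,440),r) for r in range(140,235)],.09,'x'),
   'T',fit([(c,b(n[125:160,c],1,125)) for c in range(385,450)],.09,'y'),'B',fit([(c,b(n[225:255,c],0,225)) for c in range(448,462)],.09,'y'))
E
```

```text
172 [255 255 255 255 255 134 125 134 135 133 135 136] [135 137 131 120 246 255 255 255 255 255 255]
180 [255 255 255 255 255 255 122 178 212 204 202 203] [138 141 137 132 130 255 255 255 255 255 255]
190 [255 255 255 255 255 255 244 118 133 139 138 139] [144 141 139 138 131 129 255 255 255 255 255]
198 [255 255 255 255 255 255 255 227 194 176 136 137] [139 140 138 139 134 127 205 255 255 255 255]
204 [255 255 255 255 255 255 255 255 115 133 139 137] [138 141 138 139 138 132 129 252 255 255 255]
col [255 255 255 255 255 255 114 130 136 136] [139 139 138 139 135 129 241 255 255 255 255]
lampL [120 122 122 138 139 112  98 128 184 255 255 255 255 255 255 255 255 255
 255]
[255 255 255 255 255 255 255 112 128 128 129 130 128 127]Traceback (most recent call last):
  File "<stdin>", line 14, in <module>
  File "<stdin>", line 11, in edge
IndexError: index 0 is out of bounds for axis 0 with size 0
```

```bash
cat >> h.py <<'E'
def fit(pts,z,axis):
    w=np.array([ray('top',q,z)[:2] for q in pts]).astype(np.float32)
    vx,vy,x0,y0=cv2.fitLine(w,cv2.DIST_HUBER,0,.0003,.01).ravel()
    if axis=='x': return np.round([np.degrees(np.arctan(vy/vx)), y0+vy/vx*(.566-x0)],4)
    return np.round([np.degrees(np.arctan(-vx/vy)), x0+vx/vy*(-.178-y0)],4)
def edge(a,th,first,off):  # dark<th
    i=np.where(a<th)[0]; k=i[0] if first else i[-1]; j=k-1 if first else k+1
    return off+k+(j-k)*(th-a[k])/(a[j]-a[k])
E
python3 - <<'E'
from h import *
im=cams.read_camera('top'); g=im.max(2).astype(float); n=im.min(2).astype(float)
for th in (220,240):
  print(th,'L',fit([(edge(g[r,395:445],th,1,395),r) for r in range(168,206)],.09,'x'),'R',fit([(edge(g[r,395:445],th,0,395),r) for r in range(168,206)],.09,'x'),
  'T',fit([(c,edge(g[150:225,c],th,1,150)) for c in range(410,427)],.09,'y'),'B',fit([(c,edge(g[150:225,c],th,0,150)) for c in range(412,429)],.09,'y'))
b=lambda a,first,off: edge(255-a,35,first,off)
print('lampL',fit([(b(n[r,355:400],1,355),r) for r in range(145,240)],.09,'x'),'R',fit([(b(n[r,440:490],0,440),r) for r in range(140,230)],.09,'x'),
   'T',fit([(c,b(n[125:160,c],1,125)) for c in range(385,450)],.09,'y'),'B',fit([(c,b(n[225:255,c],0,225)) for c in range(448,461)],.09,'y'))
E
```

```text
220 L [ 3.4553 -0.1487] R [ 2.9597 -0.2051] T [-0.0203  0.62  ] B [1.7948 0.5129]
240 L [ 3.1997 -0.1481] R [ 2.8143 -0.2058] T [2.1368 0.6207] B [3.1586 0.5122]
lampL [ 2.9301 -0.0758] R [ 2.9974 -0.2775] T [nan nan] B [0.1856 0.4494]h.py:42: RuntimeWarning: divide by zero encountered in scalar divide
  return off+k+(j-k)*(th-a[k])/(a[j]-a[k])
h.py:39: RuntimeWarning: invalid value encountered in scalar divide
  return np.round([np.degrees(np.arctan(-vx/vy)), x0+vx/vy*(-.178-y0)],4)
```

Call:
arm_command(
  rows=[
    [[40,0.55,-0.75,0,0.35],[40,0.55,-0.75,0,0],[40,0.55,-0.75,0,0],[40,0.55,-0.75,0,0],[40,0.55,-0.75,0,0],[40,0.55,-0.75,0,0],[40,0.55,-0.75,0,0],[40,0.55,-0.75,0,0],[40,0.55,-0.75,0,0],[40,0.55,-0.75,0,0]],
  ],
  newtons=20,
)

```text
t: 1.6
eef_pos: [0.4841, 0.206, 0.2317]
tool_rot: [0.0, 0.1, 0.995, 0.0]
contact_force: [0.7, 0.7, -0.1]
gripper_width: 0.468
grasp_force: 0.0
```

Call:
arm_command(
  rows=[
    [[40,0.05,-0.08,-0.6,0],[40,0,0,-0.8,0],[40,0,0,-0.8,0],[40,0,0,-0.6,0],[40,0,0,-0.3,0],[40,0,0,-0.15,0],[40,0,0,0,0],[40,0,0,0,0],[40,0,0,0,0],[40,0,0,0,0]],
  ],
)

```text
t: 2.85
eef_pos: [0.4864, 0.2028, 0.0368]
tool_rot: [0.0, 0.1, 0.995, 0.0]
contact_force: [0.0, 1.1, -0.3]
gripper_width: 0.471
grasp_force: 0.0
```

```bash
python3 - <<'E'
from h import *
im=cams.read_camera('side'); show('grasp',im,230,330,140,240,6); o=get_obs(); print(o['eef_pos'],o['contact_force'])
E
```

```text
[0.48629982 0.20277505 0.03671823] [-0.00708301 -0.73643014  0.86545229]
```

View pics/grasp.png

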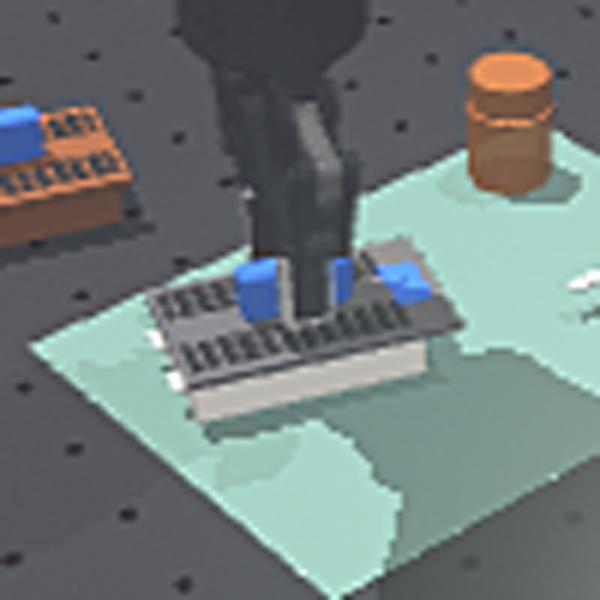

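The fingers straddle the fin in the picture, centred along it at about (310,290), so I'll close them and lift.

Call:
arm_command(
  rows=[
    [[0,0,-0.02,0,0],[0,0,0,0,0],[0,0,0,0,0],[0,0,0,0,0],[0,0,0,0,0],[0,0,0,0.3,0],[0,0,0,0.7,0],[0,0,0,0.7,0],[0,0,0,0.6,0],[0,0,0,0,0]],
  ],
  newtons=25,
)

```text
t: 4.15
eef_pos: [0.4878, 0.2025, 0.1777]
tool_rot: [0.003, 0.1, 0.995, 0.002]
contact_force: [1.3, 0.2, -2.6]
gripper_width: 0.158
grasp_force: 27.1
```

Call:
arm_command(
  rows=[
    [[0,0.17,-0.7,0,0.35],[0,0.17,-0.7,0,0.35],[0,0.17,-0.7,0,0.35],[0,0.17,-0.7,0,0.35],[0,0.17,-0.7,0,0.35],[0,0.17,-0.7,0,0.35],[0,0.17,-0.7,0,0.35],[0,0.17,-0.7,0,0.35],[0,0.17,-0.7,0,0.35],[0,0,0,0,0]],
  ],
)

```text
t: 5.4
eef_pos: [0.5768, -0.181, 0.1733]
tool_rot: [-0.001, -0.023, 1.0, -0.001]
contact_force: [-0.1, 0.7, -2.8]
gripper_width: 0.158
grasp_force: 27.0
```

```bash
python3 - <<'E'
from h import *
o=get_obs(); print(o['eef_pos'],o['tool_rot'],o['contact_force'],o['gripper_width'])
a=cams.read_camera('side'); b=cams.read_camera('top')
cv2.imwrite('pics/over.png',np.hstack([cv2.resize(a[120:320,310:510,::-1],(400,400)),cv2.resize(b[110:250,350:490,::-1],(400,400))]))
E
```

```text
[ 0.57680703 -0.1810159   0.17330566] [-8.53862288e-04 -2.26223410e-02  9.99743158e-01 -1.05731695e-03] [-0.11252228  0.6816225  -2.75559337] 0.15821148724152664
```

View pics/over.png

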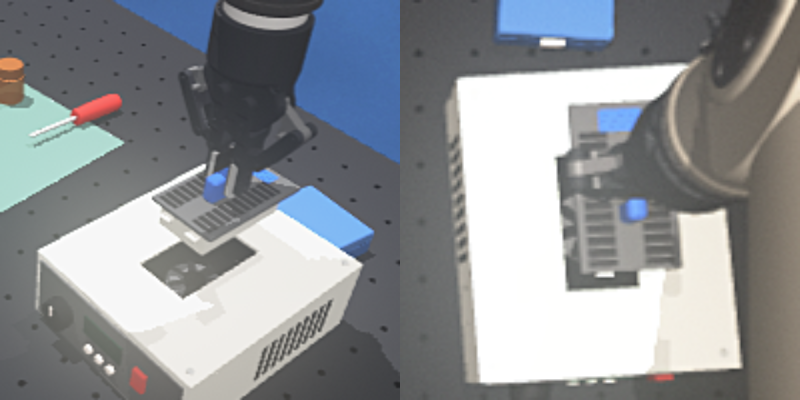

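The cassette hangs level over the bay in both pictures, lug end towards the robot. I'll trim the position and come down to just above contact.

Call:
arm_command(
  rows=[
    [[0,0.06,0.08,0,0.08],[0,0,0,-0.25,0],[0,0,0,-0.25,0],[0,0,0,-0.15,0],[0,0,0,0,0],[0,0,0,0,0],[0,0,0,0,0],[0,0,0,0,0],[0,0,0,0,0],[0,0,0,0,0]],
  ],
)

```text
t: 6.75
eef_pos: [0.5815, -0.1718, 0.1354]
tool_rot: [0.0, -0.029, 1.0, 0.0]
contact_force: [-0.1, 0.2, -1.5]
gripper_width: 0.156
grasp_force: 27.0
```

```bash
python3 - <<'E'
from h import *
o=get_obs(); print(o['eef_pos'],o['tool_rot'],o['contact_force'])
E
```

```text
[ 0.58152662 -0.17176488  0.13539776] [ 7.21540503e-05 -2.88008039e-02  9.99585168e-01  5.72291698e-06] [-0.09416384  0.21189964 -1.51291169]
```

Call:
arm_command(
  rows=[
    [[0,-0.02,-0.07,0,-0.08],[0,0,0,0,0],[0,0,0,-0.05,0],[0,0,0,-0.05,0],[0,0,0,-0.05,0],[0,0,0,-0.03,0],[0,0,0,-0.03,0],[0,0,0,-0.03,0],[0,0,0,0,0],[0,0,0,0,0]],
  ],
)

```text
t: 8.0
eef_pos: [0.5789, -0.1762, 0.1221]
tool_rot: [-0.001, -0.025, 1.0, 0.0]
contact_force: [-9.1, 1.4, 12.6]
gripper_width: 0.157
grasp_force: 29.4
```

Call:
arm_command(
  rows=[
    [[0,0,0,-0.03,0],[0,0,0,-0.03,0],[0,0,0,-0.03,0],[0,0,0,-0.02,0],[0,0,0,0,0],[0,0,0,0,0],[0,0,0,0,0],[0,0,0,0,0],[0,0,0,0,0],[0,0,0,0,0]],
  ],
)

```text
t: 9.25
eef_pos: [0.5772, -0.1767, 0.1154]
tool_rot: [-0.003, -0.025, 1.0, 0.001]
contact_force: [-15.5, 1.9, 16.8]
gripper_width: 0.155
grasp_force: 31.7
```

```bash
python3 - <<'E'
from h import *
o=get_obs(); print(o['eef_pos'],o['tool_rot'],o['contact_force'])
a=cams.read_camera('side'); show('tilt',a,350,470,180,290,5)
E
```

```text
[ 0.57715072 -0.17671456  0.1154146 ] [-2.65834716e-03 -2.48842840e-02  9.99686625e-01  5.97472377e-04] [-15.54909564   1.89219516  16.79359129]
```

View pics/tilt.png

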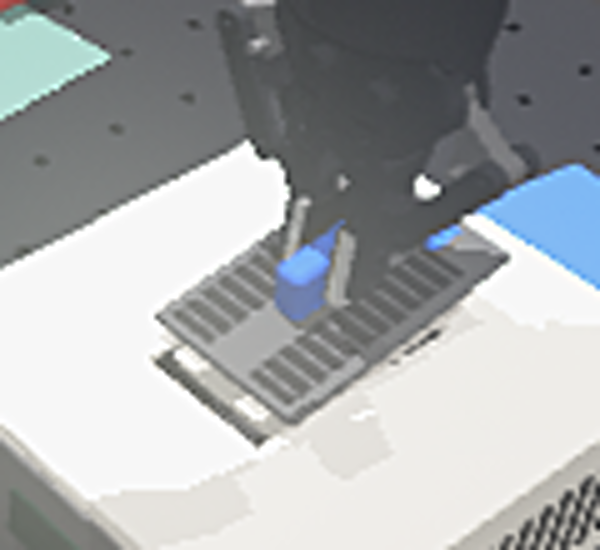

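The cassette has tilted, lug end into the bay. The cover's corners in the crop are at about (290,422) and (155,318) at the lug end and (508,258) at the tab end. I'll work out the angle by casting rays onto the plane of its long side.

```bash
cat >> h.py <<'E'
B=np.array([.5664,-.1769,.09]); yw=np.radians(2.95); RB=np.array([[np.cos(yw),-np.sin(yw),0],[np.sin(yw),np.cos(yw),0],[0,0,1]])
def rayplane(n,uv,yb):   # point (bay axes) on plane bay y=yb
    p=cams.camera_params(n); T=p['extrinsics']
    d=RB.T@T[:3,:3]@np.linalg.solve(p['K'],[uv[0],uv[1],1.]); o=RB.T@(T[:3,3]-B)
    return (o+d*(yb-o[1])/d[1])*1000
def pt(x,z,c): return [c[0]+x,c[1]+z]
E
python3 - <<'E'
from h import *
print('tcp bay',RB.T@(get_obs()['eef_pos']-B)*1000)
off=np.array([350,180])
q=lambda u,v: np.array([u+.5,v+.5])/5-.5+off
A=rayplane('side',q(288,424),-.036);C=rayplane('side',q(509,258),-.036);D=rayplane('side',q(155,318),.036)
print(A,D,C,np.degrees(np.arctan2(C[2]-A[2],C[0]-A[0])),np.hypot(C[2]-A[2],C[0]-A[0]))
E
```

```text
tcp bay [10.76076645 -0.36813414 25.4084192 ]
[-47.45232386 -36.          15.35196872] [-42.73095433  36.          10.14876319] [ 72.43478038 -36.          32.42210764] 8.103596209947836 121.09627329376433
```

Call:
arm_command(
  rows=[
    [[0,-0.04,0,0,0],[0,-0.01,0,-0.03,0],[0,-0.01,0,-0.03,0],[0,0,0,-0.03,0],[0,0,0,0,0],[0,0,0,0,0],[0,0,0,0.1,0],[0,0,0,0.2,0],[0,0,0,0.1,0],[0,0,0,0,0]],
  ],
)

```text
t: 10.55
eef_pos: [0.5773, -0.1759, 0.1335]
tool_rot: [0.001, -0.026, 1.0, -0.0]
contact_force: [0.3, 0.2, -2.3]
gripper_width: 0.161
grasp_force: 30.1
```

```bash
python3 - <<'E'
from h import *
o=get_obs(); print(o['eef_pos'],o['tool_rot'],o['contact_force'],RB.T@(o['eef_pos']-B)*1000)
a=cams.read_camera('side'); show('tilt2',a,350,470,170,270,6)
E
```

```text
[ 0.5772717  -0.17590248  0.13351714] [ 6.36857669e-04 -2.57002874e-02  9.99669488e-01 -6.36582988e-05] [ 0.2510093   0.17920142 -2.31414299] [10.90862855  0.43669244 43.51713771]
```

View pics/tilt2.png

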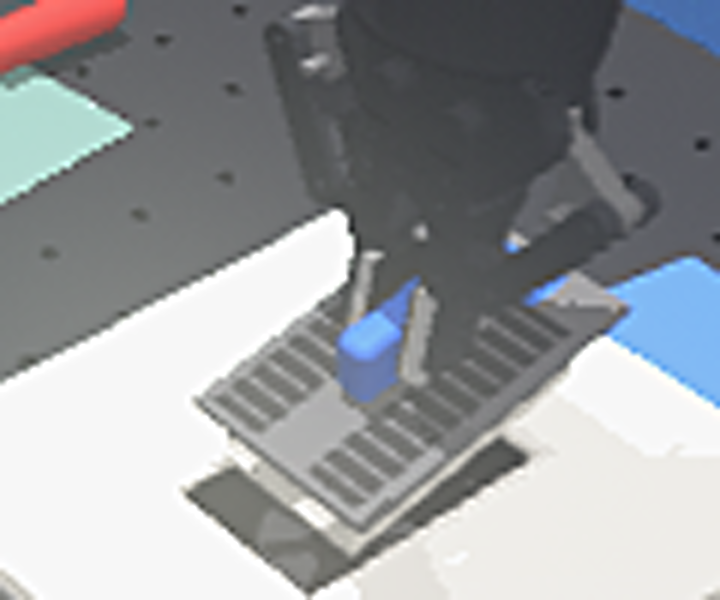

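The tilt is clear now. The cover's corners in the crop are at (361,524) and (195,401) at the lug end and (630,306) at the tab end.

```bash
python3 - <<'E'
from h import *
off=np.array([350,170]); q=lambda u,v: (np.array([u,v])+.5)/6-.5+off
A=rayplane('side',q(361,522),-.036);C=rayplane('side',q(630,306),-.036);D=rayplane('side',q(195,401),.036)
print(A,D,C,np.degrees(np.arctan2(C[2]-A[2],C[0]-A[0])),np.hypot(C[2]-A[2],C[0]-A[0]))
# predicted pixel (crop) of the top corners for several tilts, given G over TCP
t=RB.T@(get_obs()['eef_pos']-B)*1000
for th in (10,13,16,18):
    c,s=np.cos(np.radians(th)),np.sin(np.radians(th)); r=[]
    for x,y in((-58,-36),(-58,36),(64,-36)):
        p=np.array([t[0]+x*c+21*s,t[1]+y,t[2]+15.2+x*s-21*c])
        r.append(((proj('side',B+RB@p/1000)-off+.5)*6).round().tolist())
    print(th,r)
E
```

```text
[-44.93887969 -36.          33.55380711] [-41.4120216   36.          27.01353997] [ 72.57321491 -36.          58.86045384] 12.15324067472342 120.20615103363487
10 [[362.0, 533.0], [191.0, 401.0], [631.0, 325.0]]
13 [[364.0, 537.0], [194.0, 406.0], [634.0, 316.0]]
16 [[367.0, 541.0], [197.0, 409.0], [637.0, 307.0]]
18 [[369.0, 543.0], [199.0, 412.0], [639.0, 301.0]]
```

Call:
arm_command(
  rows=[
    [[0,0,0,-0.2,0],[0,0,0,-0.13,0],[0,0,0,-0.04,0],[0,0,0,-0.04,0],[0,0,0,-0.04,0],[0,0,0,0,0],[0,0,0,0,0],[0,0,0,0.15,0],[0,0,0,0.2,0],[0,0,0,0.1,0]],
  ],
)

```text
t: 11.85
eef_pos: [0.5768, -0.1759, 0.1331]
tool_rot: [-0.0, -0.026, 1.0, 0.0]
contact_force: [0.6, 0.0, -2.0]
gripper_width: 0.159
grasp_force: 30.2
```

```bash
python3 - <<'E'
from h import *
o=get_obs(); print(o['eef_pos'],o['tool_rot'],o['contact_force'],RB.T@(o['eef_pos']-B)*1000)
a=cams.read_camera('side'); show('tilt3',a,350,470,170,270,6)
off=np.array([350,170])
t=RB.T@(o['eef_pos']-B)*1000
for th in (10,13,16,18):
    c,s=np.cos(np.radians(th)),np.sin(np.radians(th)); r=[]
    for x,y in((-58,-36),(-58,36),(64,-36)):
        p=np.array([t[0]+x*c+21*s,t[1]+y,t[2]+15.2+x*s-21*c])
        r.append(((proj('side',B+RB@p/1000)-off+.5)*6).round().tolist())
    print(th,r)
E
```

```text
[ 0.57683283 -0.17590584  0.13307483] [-4.06201932e-05 -2.56061313e-02  9.99672108e-01  2.08060054e-05] [ 0.55059294  0.01144954 -2.045477  ] [10.47016922  0.45592738 43.07482828]
10 [[362.0, 533.0], [191.0, 402.0], [631.0, 325.0]]
13 [[364.0, 537.0], [194.0, 406.0], [634.0, 316.0]]
16 [[367.0, 541.0], [197.0, 410.0], [637.0, 307.0]]
18 [[369.0, 543.0], [199.0, 412.0], [639.0, 301.0]]
```

View pics/tilt3.png

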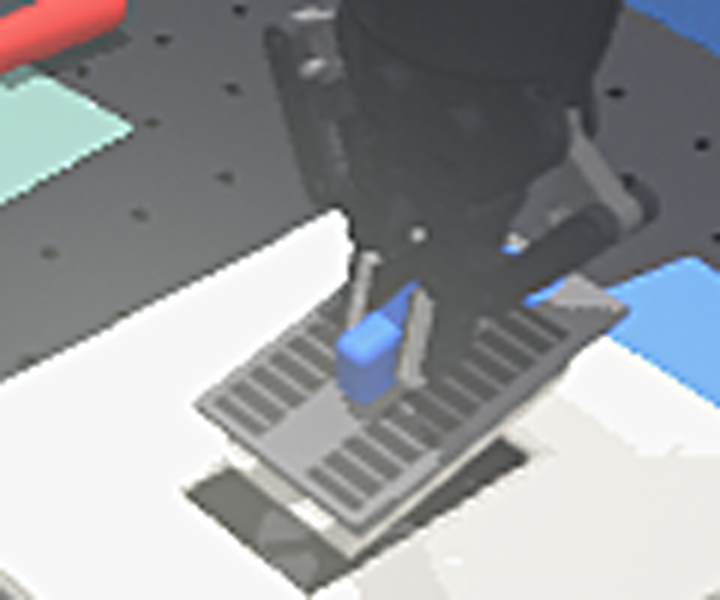

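Call:
arm_command(
  rows=[
    [[0,-0.14,-0.015,0,0],[0,0,0,-0.1,0],[0,0,0,-0.1,0],[0,0,0,-0.1,0],[0,0,0,0,0],[0,0,0,0,0],[0,0,0,0,0],[0,0,0,0,0],[0,0,0,0,0],[0,0,0,0,0]],
  ],
)

```text
t: 13.15
eef_pos: [0.5683, -0.1769, 0.115]
tool_rot: [0.0, -0.026, 1.0, 0.0]
contact_force: [1.0, 0.6, -2.2]
gripper_width: 0.16
grasp_force: 30.2
```

```bash
python3 - <<'E'
from h import *
o=get_obs(); print(o['eef_pos'],o['contact_force'],RB.T@(o['eef_pos']-B)*1000)
E
```

```text
[ 0.56830565 -0.17687182  0.11497076] [ 1.01303071  0.61279503 -2.15577265] [ 1.90457852 -0.06993449 24.9707556 ]
```

Call:
arm_command(
  rows=[
    [[0,0,0,-0.02,0],[0,0,0,-0.02,0],[0,0,0,-0.01,0],[0,0,0,0,0],[0,0,0,0,0],[0,0,0,0,0],[0,0,0,0,0],[0,0,0,0,0],[0,0,0,0,0],[0,0,0,0,0]],
  ],
)

```text
t: 14.4
eef_pos: [0.5683, -0.1769, 0.1119]
tool_rot: [-0.0, -0.026, 1.0, 0.0]
contact_force: [0.6, 0.3, -1.7]
gripper_width: 0.157
grasp_force: 30.2
```

```bash
python3 - <<'E'
from h import *
o=get_obs(); print(o['contact_force'],o['torque'],RB.T@(o['eef_pos']-B)*1000)
E
```

```text
[ 0.55743435  0.30310788 -1.666547  ] [-0.01543559  0.01933418 -0.01615464] [ 1.90592928 -0.05878191 21.90041118]
```

Call:
arm_command(
  rows=[
    [[0,0,0,-0.02,0],[0,0,0,-0.01,0],[0,0,0,0,0],[0,0,0,0,0],[0,0,0,0,0],[0,0,0,0,0],[0,0,0,0,0],[0,0,0,0,0],[0,0,0,0,0],[0,0,0,0,0]],
  ],
)

```text
t: 15.65
eef_pos: [0.5686, -0.1769, 0.1104]
tool_rot: [0.0, -0.026, 1.0, -0.0]
contact_force: [-0.0, 0.3, 5.3]
gripper_width: 0.155
grasp_force: 31.2
```

```bash
python3 - <<'E'
from h import *
o=get_obs(); print(o['contact_force'],o['torque'],RB.T@(o['eef_pos']-B)*1000)
a=cams.read_camera('side'); b=cams.read_camera('top')
show('ins',a,350,470,170,270,6)
E
```

```text
[-0.03383707  0.26706286  5.2862931 ] [ 0.06860244  0.34723023 -0.00446031] [ 2.21985024 -0.12675523 20.37140132]
```

View pics/ins.png

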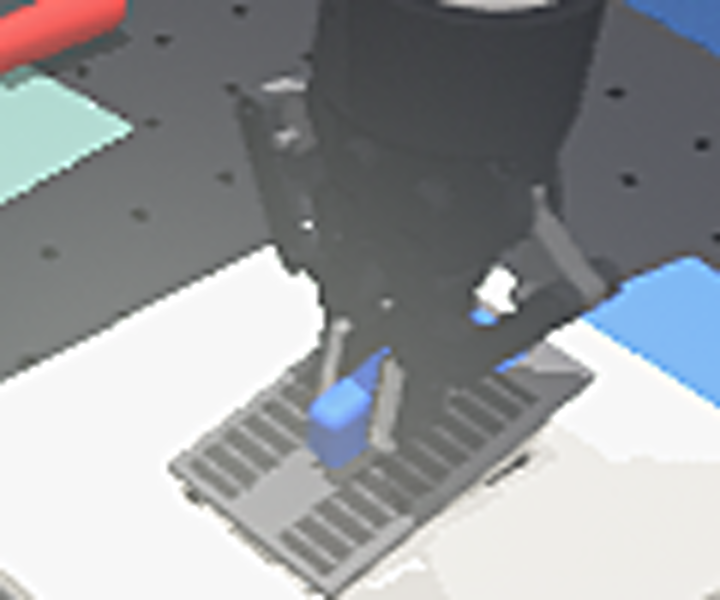

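The cover's lug end now lies on the panel at (170,467) and (330,595) in the crop, and the measured moment agrees with contact about 50 mm towards the lug end. I'll slide the lugs under the rim.

Call:
arm_command(
  rows=[
    [[0,0,0,0.008,0],[0,-0.03,-0.002,0,0],[0,-0.03,-0.002,0,0],[0,-0.03,-0.002,0,0],[0,-0.03,-0.002,0,0],[0,-0.02,0,0,0],[0,-0.02,0,0,0],[0,-0.02,0,0,0],[0,0,0,0,0],[0,0,0,0,0]],
  ],
)

```text
t: 17.0
eef_pos: [0.5593, -0.1774, 0.1112]
tool_rot: [0.002, -0.026, 1.0, -0.0]
contact_force: [7.9, 0.4, 0.9]
gripper_width: 0.159
grasp_force: 30.7
```

```bash
python3 - <<'E'
from h import *
o=get_obs(); print(o['contact_force'],o['torque'],RB.T@(o['eef_pos']-B)*1000)
E
```

```text
[7.8580281  0.42928589 0.86587068] [ 1.91400124e-02 -1.47016729e+00  4.82281993e-04] [-7.10928014 -0.09639275 21.16664429]
```

Call:
arm_command(
  rows=[
    [[0,0.012,0,-0.02,0],[0,0.012,0,-0.02,0],[0,0.012,0.001,-0.02,0],[0,0.012,0.001,-0.02,0],[0,0.012,0.001,-0.02,0],[0,0.012,0.001,-0.02,0],[0,0,0,0,0],[0,0,0,0,0],[0,0,0,0,0],[0,0,0,0,0]],
  ],
)

```text
t: 18.25
eef_pos: [0.5631, -0.1772, 0.1043]
tool_rot: [0.001, -0.026, 1.0, -0.0]
contact_force: [5.0, 0.4, 6.8]
gripper_width: 0.158
grasp_force: 31.7
```

```bash
python3 - <<'E'
from h import *
o=get_obs(); print(o['contact_force'],o['torque'],RB.T@(o['eef_pos']-B)*1000)
E
```

```text
[5.00465577 0.36387756 6.82205502] [ 0.11426523 -0.70401459 -0.01385121] [-3.28695678 -0.11424241 14.2866678 ]
```

Call:
arm_command(
  rows=[
    [[30,0,0,0,0],[40,0,0,0,0],[40,0,0,0,0],[40,0,0,0,0],[40,0,0,0.3,0],[40,0,0,0.6,0],[20,0,0,0.5,0],[0,0,0,0,0],[0,0,0,0,0],[0,0,0,0,0]],
  ],
)

```text
t: 19.5
eef_pos: [0.5611, -0.1769, 0.1866]
tool_rot: [-0.001, -0.026, 1.0, 0.0]
contact_force: [0.3, 0.2, -0.1]
gripper_width: -0.001
grasp_force: 0.0
```

```bash
python3 - <<'E'
from h import *
o=get_obs(); print(o['contact_force'],o['gripper_width'],RB.T@(o['eef_pos']-B)*1000)
a=cams.read_camera('side'); b=cams.read_camera('top')
cv2.imwrite('pics/rel_s.png',a[...,::-1]);cv2.imwrite('pics/rel_t.png',b[...,::-1])
for n,im,(y0,y1,x0,x1) in(('side',a,(200,290,350,455)),('top',b,(140,240,385,450))):
    h,s,v=cv2.split(cv2.cvtColor(im,cv2.COLOR_RGB2HSV)); m=((h>98)&(h<125)&(s>110))[y0:y1,x0:x1]
    for q in blobs(m,(x0,y0),8): print(n,q.round(1).tolist(),(RB.T@(ray(n,q.mean(0),.108)-B)*1000).round(1))
for zz in (5,16): print(zz,[proj(n,B+RB@np.array([.05,0,zz/1000])).round(1) for n in('side','top')])
E
```

```text
[ 0.32899726  0.19922461 -0.09809473] -0.0007693004281179174 [-5.24341519  0.31248977 96.58830007]
side [[409.8, 234.5], [411.1, 224.4], [434.8, 227.4], [433.6, 237.4]] [42.4  7.2 18. ]
side [[445.0, 217.0], [454.0, 217.0], [454.0, 227.0], [445.0, 227.0]] [108.8  -7.2  18. ]
top [[419.0, 198.0], [419.0, 186.0], [425.0, 186.0], [425.0, 198.0]] [-14.   -1.6  18. ]
top [[411.5, 161.8], [424.0, 160.5], [424.6, 166.9], [412.1, 168.2]] [47.5  1.7 18. ]
5 [array([426.5, 236.3]), array([417.2, 164.4])]
16 [array([427.5, 232.1]), array([418.5, 163.4])]
```

```bash
python3 - <<'E'
import cv2,numpy as np
a=cv2.imread('pics/rel_s.png');b=cv2.imread('pics/rel_t.png')
cv2.imwrite('pics/rel.png',np.hstack([cv2.resize(a[185:295,350:470],(436,400)),cv2.resize(b[140:250,385:485],(364,400))]))
E
```

Call:
arm_command(
  rows=[
    [[0,0.45,0.02,0,0],[0,0.45,0.02,0,0],[0,0,0,-0.4,0],[0,0,0,-0.5,0],[0,0,0,-0.32,0],[0,0,0,0,0],[0,0,0,0,0],[0,0,0,0,0],[0,0,0,0,0],[0,0,0,0,0]],
  ],
)

```text
t: 20.85
eef_pos: [0.616, -0.1747, 0.1146]
tool_rot: [0.0, -0.026, 1.0, -0.0]
contact_force: [0.2, -0.8, 0.0]
gripper_width: 0.004
grasp_force: 0.0
```

```bash
python3 - <<'E'
from h import *
o=get_obs(); print(o['contact_force'],o['gripper_width'],RB.T@(o['eef_pos']-B)*1000)
E
```

```text
[ 0.20179182 -0.80285484  0.00431195] 0.004332719198830727 [49.66007893 -0.387651   24.6377433 ]
```

Call:
arm_command(
  rows=[
    [[0,0,0,-0.06,0],[0,0,0,-0.04,0],[0,0,0,-0.04,0],[0,0,0,-0.03,0],[0,0,0,-0.02,0],[0,0,0,0,0],[0,0,0,0,0],[0,0,0,0,0],[0,0,0,0,0],[0,0,0,0,0]],
  ],
)

```text
t: 22.1
eef_pos: [0.6163, -0.1749, 0.104]
tool_rot: [0.001, -0.026, 1.0, 0.0]
contact_force: [-2.2, 0.5, 10.1]
gripper_width: 0.0
grasp_force: 4.9
```

```bash
python3 - <<'E'
from h import *
o=get_obs(); print(o['contact_force'],RB.T@(o['eef_pos']-B)*1000)
E
```

```text
[-2.19436287  0.54350502 10.12952471] [49.94216322 -0.52751056 14.00203391]
```

Call:
arm_command(
  rows=[
    [[0,0,0,-0.02,0],[0,0,0,-0.02,0],[0,0,0,-0.02,0],[0,0,0,0,0],[0,0,0,0,0],[0,0,0,0,0],[0,0,0,0,0],[0,0,0,0,0],[0,0,0,0,0],[0,0,0,0,0]],
  ],
)

```text
t: 23.35
eef_pos: [0.6158, -0.1747, 0.0992]
tool_rot: [-0.0, -0.026, 1.0, 0.0]
contact_force: [0.2, 0.4, 0.5]
gripper_width: 0.002
grasp_force: 0.0
```

```bash
python3 - <<'E'
from h import *
o=get_obs(); print(o['contact_force'],RB.T@(o['eef_pos']-B)*1000)
E
```

```text
[0.15259372 0.43623592 0.52874168] [49.45443047 -0.36133146  9.19617289]
```

Call:
arm_command(
  rows=[
    [[0,0,0,-0.02,0],[0,0,0,-0.02,0],[0,0,0,-0.02,0],[0,0,0,-0.02,0],[0,0,0,-0.01,0],[0,0,0,0,0],[0,0,0,0,0],[0,0,0,0,0],[0,0,0,0,0],[0,0,0,0,0]],
  ],
)

```text
t: 24.6
eef_pos: [0.6158, -0.1747, 0.0951]
tool_rot: [0.0, -0.026, 1.0, 0.0]
contact_force: [-4.9, 2.2, 12.5]
gripper_width: 0.002
grasp_force: 5.8
```

```bash
python3 - <<'E'
from h import *
o=get_obs(); print(o['contact_force'],RB.T@(o['eef_pos']-B)*1000)
E
```

```text
[-4.91044817  2.18000413 12.52670159] [49.47312206 -0.34684775  5.13403426]
```

The tip stops hard at 5.1 mm above the bay, which is the home height. I'll back off and check.

Call:
arm_command(
  rows=[
    [[0,0,0,0.2,0],[0,0,0,0.6,0],[0,0,0,0.9,0],[0,0,0.8,0.5,0],[0,0,0.9,0,0],[0,0,0.9,0,0],[0,0,0.6,0,0],[0,0,0,0,0],[0,0,0,0,0],[0,0,0,0,0]],
  ],
)

```text
t: 25.85
eef_pos: [0.6159, 0.0153, 0.226]
tool_rot: [0.0, -0.024, 1.0, -0.0]
contact_force: [0.5, -0.4, 0.2]
gripper_width: 0.002
grasp_force: 0.0
```

```bash
python3 - <<'E'
from h import *
o=get_obs(); print(o['contact_force'],o['eef_pos'],np.abs(o['joint_vel']).max())
a=cams.read_camera('side'); b=cams.read_camera('top')
cv2.imwrite('pics/fin.png',np.hstack([cv2.resize(a[185:295,350:470,::-1],(436,400)),cv2.resize(b[140:240,375:465,::-1],(360,400))]))
y0,x0=140,385
h,s,v=cv2.split(cv2.cvtColor(b,cv2.COLOR_RGB2HSV)); m=((h>98)&(h<125)&(s>110))[y0:240,x0:450]
for q in blobs(m,(x0,y0),8): print([(RB.T@(ray('top',q.mean(0),z)-B)*1000).round(1) for z in(.095,.12)])
print([(proj('side',B+RB@np.array([x,y,5])/1000)-[350,185]+.5)*3.634 for x,y in((-58,36),(-58,-36),(64,-36),(64,36))])
E
```

```text
[ 0.49504545 -0.42695822  0.21785252] [0.61585526 0.0153211  0.22596736] 0.0036344545713530227
[array([ 2.2, -5.9,  5. ]), array([-1.1,  1.1, 30. ])]
[array([49.8,  0.4,  5. ]), array([45. ,  7.3, 30. ])]
[array([ 91.07561228, 232.21096945]), array([191.84332968, 314.22343172]), array([349.04536507, 214.21721267]), array([246.85195192, 144.09571304])]
```

View pics/fin.png

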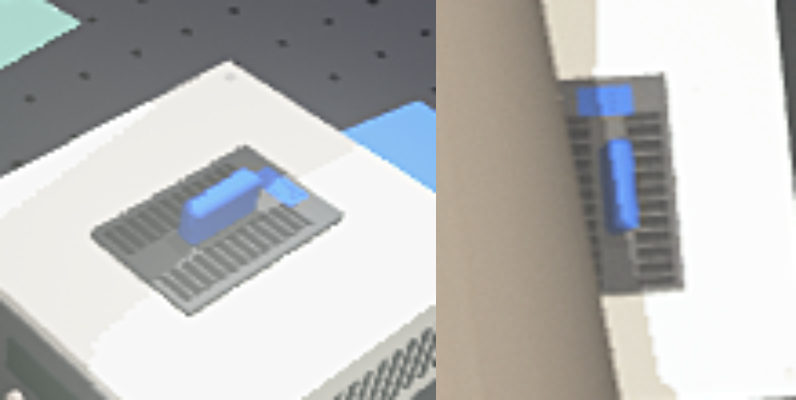

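The cover lies flush all round: its corners at (91,235), (190,315), (343,215) and (245,147) match the predicted home corners. The press mark measures at bay x 49.8 mm and y 0.4 mm.

```bash
python3 -c "
from station import job
print(job.hand_in())"
```

```text
the job is handed in; nothing more can be done
None
```

The filter cassette is hooked, clicked in and flush in the lamp unit's bay, and the job was handed in at about 26 s; the driver, objective case and slide box were not touched.

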